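# Open the tight square jar in its grip block

### The job

Stand the square stoneware jar upright and fully home in the square recess of the wooden grip block, which keeps it from turning. Then twist its tight steel lid anticlockwise until it comes free, lift it straight off and finish still holding it level just above the jar: its lower edge clear of the jar's rim by roughly 1 to 3 cm, the jar left standing in the block. Do not tip the jar over, drop the lid or disturb the other things on the counter.

Things in the scene. Friction and masses are not known exactly. Their poses are not given: they have to be found in the camera images.
- jar: the square white stoneware jar (the only square one), standing on the counter at the start with its lid on, about 0.32 kg. Body 56 x 56 mm square with vertical flat sides, 64 mm high; above it a round neck (34 mm wide) with three lugs, its rim 82 mm above the foot. Origin: centre of the underside; z up, x and y square to the flat sides (any of the four ways round fits the block)
- lid: the jar's deep round steel lid, 54 mm wide, 27 mm high, 80 g, a dark dot on its top towards its x. Origin: centre of its lower edge, 67 mm above the jar's foot while on (3 mm above the jar's square shoulders, 15 mm below its rim); z up. Inside, three lugs catch under the jar's lugs and a sprung seal presses up with about 20 N: roughly 0.4 to 0.6 N m to turn, no pulling off straight
- block: the wooden grip block, fixed to the counter: 110 x 110 mm, 40 mm high, with a square recess 59 x 59 mm, 30 mm deep, in its middle, its mouth bevelled by 3 mm. Origin: centre of its underside; x and y parallel to the recess's sides. The jar has 3 mm play and drops 30 mm into it
- seat (a point): centre of the recess's floor, 10 mm above the counter; the jar's origin is here when it is fully home. Axes parallel to the recess's sides
- round_jar: bystander: round white jar with a steel cap, 68 mm wide, 90 mm high; origin: centre of underside
- mug: bystander: white mug, 80 mm wide, 92 mm high; origin: centre of underside
- cup: bystander: small white cup, 60 mm wide, 50 mm high; origin: centre of underside
- mill: bystander: dark wooden spice mill, 52 mm wide, 137 mm high; origin: centre of underside
- pod_a: bystander: small white coffee pod, 51 mm wide, 44 mm high; origin: centre of underside
- pod_b: bystander: another such coffee pod
- spoon: bystander: steel spoon lying flat, 170 mm long; origin: centre of underside
- lid_top (a point): centre of the lid's top, 27 mm above its lower edge. Turned anticlockwise seen from above by 0.62 to 0.82 rad from its start the lid is off its lugs (it pushes up 1 to 2 mm); it meets a stop at 1.35 to 1.6 rad, so turn it about 1.1 rad, then lift. Clockwise it only meets a stop. Grip its sides from above, fingertips just above the jar's shoulders, with 30 N or more
Things that resemble listed ones, but are neither listed nor needed, are in the scene too. Leave any blue or turquoise look-alike of the jar alone.

How it is judged:
On the way, in this order (a step that is already met when the one before it is completed fails the run):
1. the jar stands fully home and upright in the block's recess, its lid still on (horizontal distance between jar and seat below 0.004 m and z of jar in the frame of seat below 0.004 m and angle between jar's own z axis and vertical below 0.06 rad and z of lid in the frame of jar below 0.07 m), for 0.2 s.
2. the lid has come off its lugs, at least 6 mm up, while the jar stands in the block (horizontal distance between jar and seat below 0.004 m and z of jar in the frame of seat below 0.004 m and angle between jar's own z axis and vertical below 0.06 rad and z of lid in the frame of jar above 0.073 m), for 0.1 s.
At the end, for the whole second after the job is handed in: the jar stands in the recess (within 4 mm of its centre and floor, tilt under 0.06 rad), untouched by the fingers; the gripper holds the lid (over 1 N), at rest and level within 0.2 rad, over the jar within 15 mm, its lower edge 3 to 40 mm above the jar's rim, touching the jar nowhere (horizontal distance between jar and seat below 0.004 m and z of jar in the frame of seat below 0.004 m and angle between jar's own z axis and vertical below 0.06 rad and z of lid in the frame of jar between 0.085 and 0.122 m and horizontal distance between lid and jar below 0.015 m and angle between lid's own z axis and vertical below 0.2 rad and contact force between the fingers and lid above 1 N and contact force between lid and jar below 0.1 N and contact force between the fingers and jar below 0.3 N and linear speed of each of lid, jar below 0.02 m/s); the arm keeps its last pose, push and grip.
It fails at once if the jar is tipped over (angle between jar's own z axis and vertical above 0.6 rad).
It fails at once if the lid is dropped (height (world z) of lid below 0.045 m).
It fails at once if a bystander is shoved by more than 3 cm or knocked over (distance of any of round_jar, mug, cup, mill, pod_a, pod_b, spoon from where it was at the start of the episode above 0.03 m or angle between any of round_jar, mug, cup, mill, pod_a, pod_b's own z axis and vertical above 0.6 rad).
It also fails if it takes over 58 s, if anything falls off the work surface, if the arm or the gripper's body presses on something with over 40 N, if the wrist force passes 120 N, or if a joint passes its speed limit or range.

### The arm

A 6-joint arm with a two-finger parallel gripper is mounted at the origin on the work surface. World frame = base frame: x ahead of the robot, y to its left, z up, the work surface at z = 0. Lengths are in m, angles in rad, forces in N, time in s.
With the tool pointing down it reaches from about 0.35 to 0.975 m from the base axis. Payload 4.9 kg.
Tool frame: the origin (TCP) lies at the very end of the fingers, on their centre line; the grasp point (between the pads) lies 19 mm behind it (ctrl.grasp_offset is the distance from the TCP to the grasp point, in m); z points along the fingers, y is the line along which they close (so a half turn about z gives the same grasp; the last joint's range is limited). The gripper opens to 85 mm and grips with 20 to 120 N. Pads are 22 mm wide; open, the fingers measure 114 mm over their backs; the gripper's body (76 mm by 85 mm) begins 54 mm behind the grasp point. The pads swing forward as they close: fully open they stand 13 mm farther back than shut.
Start: joints at [-1.319, 0.053, 1.613, -0, 1.476, -0.119], TCP at [0.226, -0.583, 0.231] pointing down, gripper open.
Joint ranges: [-3.01, 3.01], [-1.01, 2.22], [0.06, 2.58], [-1.02, 4.17], [0.09, 2.62], [-3.14, 3.14]. Speed limits (rad/s): [2.57, 2.57, 3.14, 3.14, 3.14, 3.14].

### API

Orientations are given as a rotation vector (axis times angle).
In Python, from station import ctrl, optics gives the robot as it stands.
- The arm moves only by the shell command python3 -m handwheel 'ROWS' [OPENING] [FORCE]. ROWS is JSON, a list of rows, each an object of numbers: "tx", "ty", "tz": the shift along the tool's x, y, z in mm; "roll": the turn about the tool's z in rad. A call has 1 to 12 rows; each row shifts and turns the commanded pose from where the row before left it, along the tool's axes as they then stand; what a row does not reach is not made up. A row lasts 1/12 s, in which the tool goes at most 41.7 mm and 7.16 degrees, less where a joint would pass 70% of its speed; a pose out of reach is approached as far as the arm can. A call with a gripper value outside its range is refused whole. OPENING is the finger opening in mm, from 0 to 85.4, set as the call begins (- or left out, the last holds). The fingers move at their own pace and stop on an object; FORCE is the grip in N (left out, the last holds). Time passes only in rows, so rows that do not move let the fingers close. It gives the time, the measured TCP pose, the force, the opening and the grip force at its end, in the units of the state.
- ctrl.get_obs(): the state, without advancing time (a new reading comes with each control period).
- optics.get_image(name): name is "side" or "top"; returns (picture, depth): 480x640x3 uint8, red, green, blue; 480x640 float32, m along the optical axis (not along the pixel's ray), 0 where there is no reading.
- optics.camera_params(name): a dict with "mtx" (3x3 intrinsics, pixels), "extrinsics" (4x4, takes a point from camera to world coordinates). Camera axes: x right, y down, z forward; pixel columns grow to the right and rows downward; lengths in m; the calibration is good to about 2 mm. A picture is of the moment at which its call begins. camera_params takes no time and is no camera call.
- ctrl.finish_job(): hands the job in; it is judged then, once.
The state is a dict: "t": time; "q": joint angles; "dq": joint speeds; "effort": joint torques, N m; "tool_pos": TCP position; "tool_rot": TCP orientation; "contact_force": force on the tool from outside, world axes, zero at the start; "wrist_torque": the same for the moment, N m; "opening": finger opening in m; "grip_force": force on a finger pad.
Only numpy, scipy, OpenCV 4.12 (cv2) and the standard library are available. Lean on these libraries where they do the work, as an engineer would, in place of code of your own. Each camera call takes 0.05 s, during which the arm holds its last target. There are 200 camera calls.

## Working session

There is one attempt and no reset: what is moved stays moved. The work goes in short steps, Python scripts to look and compute and a shell command to move; the robot and the scene stay as the last step left them, time stands still between calls to the robot, and variables do not carry over. Pictures are saved under pics/ and viewed, at most 10 in all, crops included, and the job is handed in when it is done.

```bash
mkdir -p pics; ls; cat > h.py <<'E'
from station import ctrl, optics
import numpy as np, cv2
def shot(n,f=None):
    im,d=optics.get_image(n)
    if f: cv2.imwrite('pics/'+f,im[:,:,::-1]); np.savez('pics/'+f+'.npz',im=im,d=d)
    return im,d
def cloud(n,d):
    p=optics.camera_params(n);K=p['mtx'];T=p['extrinsics']
    v,u=np.mgrid[:480,:640]
    c=np.stack([(u-K[0,2])/K[0,0]*d,(v-K[1,2])/K[1,1]*d,d],-1)
    return c@T[:3,:3].T+T[:3,3]
E
python3 - <<'E'
from h import *
for n in ('top','side'):
    shot(n,n+'0.png'); p=optics.camera_params(n); print(np.round(p['extrinsics'],3).tolist(),p['mtx'][0,0])
o=ctrl.get_obs();print(o['tool_pos'],o['tool_rot'],o['opening'])
E
```

```text
pics
[[0.005, -0.991, 0.133, 0.469], [-1.0, -0.003, 0.019, -0.009], [-0.018, -0.133, -0.991, 1.246], [0.0, 0.0, 0.0, 1.0]] 486.19912143876803
[[-0.982, -0.141, 0.127, 0.472], [-0.19, 0.77, -0.609, 0.648], [-0.012, -0.623, -0.782, 0.925], [0.0, 0.0, 0.0, 1.0]] 461.44156425763583
[ 0.22631221 -0.58195279  0.23015789] [-3.08586044e+00 -5.78670403e-01  2.21259458e-04] 0.08537178412282748
```

View pics/top0.png

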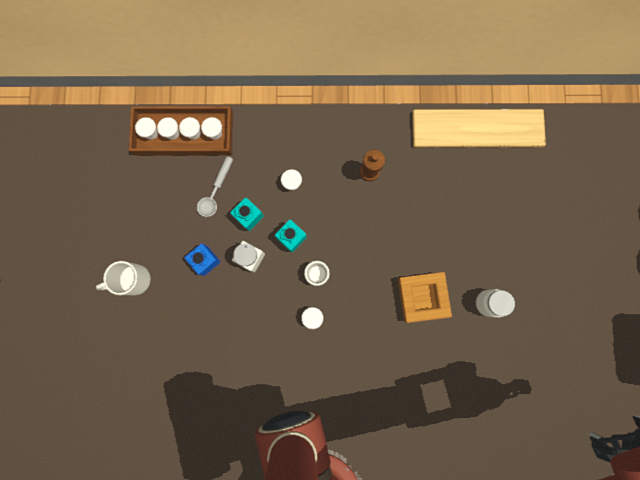

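View pics/side0.png

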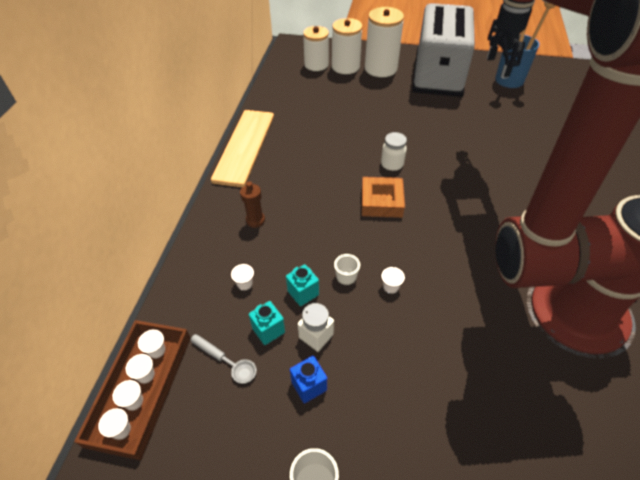

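The only white square jar with a steel lid is at top (247,256) / side (316,327). The look-alikes are turquoise at top (246,213) and (290,235) and blue at (201,259). The round jar with a cap is at (495,303). The block is at (425,297). I'll confirm the jar in one crop and measure it.

```bash
python3 - <<'E'
from h import *
a=np.load('pics/top0.png.npz'); b=np.load('pics/side0.png.npz')
c1=cv2.resize(a['im'][190:300,170:350],None,fx=3.3,fy=3.3,interpolation=cv2.INTER_CUBIC)
c2=cv2.resize(b['im'][240:420,220:430],(594,509),interpolation=cv2.INTER_CUBIC)[:230*1]
c2=cv2.resize(b['im'][290:360,260:370],(594,378),interpolation=cv2.INTER_CUBIC)[:236]
c2=cv2.resize(b['im'][295:360,245:400],(594,236),interpolation=cv2.INTER_CUBIC)
cv2.imwrite('pics/crop1.png',np.vstack([c1,c2])[:,:,::-1])
for n,f in (('top',a),('side',b)):
    P=cloud(n,f['d']).reshape(-1,3); C=f['im'].reshape(-1,3).astype(int)
    def sel(x,y,r,z0,z1):
        return (f['d'].reshape(-1)>0)&(np.hypot(P[:,0]-x,P[:,1]-y)<r)&(P[:,2]>z0)&(P[:,2]<z1)
    if n=='top':
        jx=P.reshape(480,640,3)[256,246,:2]; bx=P.reshape(480,640,3)[297,405,:2]+[0,-.05]
        print(P.reshape(480,640,3)[256,246],P.reshape(480,640,3)[297,405], 'table',P.reshape(480,640,3)[350,350])
    for nm,x,r,z0,z1 in (('lid',jx,.05,.085,.105),('should',jx,.045,.055,.072),('block',bx,.1,.033,.047)):
        m=sel(*x,r,z0,z1); 
        if nm=='should': m&=(C.max(1)-C.min(1)<60)
        Q=P[m]
        if len(Q)<5: print(n,nm,len(Q));continue
        R=cv2.minAreaRect((Q[:,:2]*1000).astype(np.float32))
        print(n,nm,len(Q),'med',np.round(np.median(Q,0),4),'rect',np.round(R[0],1),np.round(R[1],1),round(R[2],1),'circ',cv2.minEnclosingCircle((Q[:,:2]*1000).astype(np.float32)))
    # all objects around jar
E
```

```text
[0.57648554 0.17040994 0.09189415] [ 0.48174028 -0.21501839  0.03904393] table [ 3.49814345e-01 -8.17924963e-02  1.17572175e-04]
top lid 403 med [0.5811 0.1724 0.0929] rect [581.1 172.5] [52.9 52.7] 57.2 circ ((581.5777587890625, 172.82330322265625), 27.322650909423828)
top should 125 med [0.572  0.1573 0.0622] rect [580.9 172. ] [55.8 55.8] 62.6 circ ((580.9241943359375, 171.5444793701172), 36.98887634277344)
top block 1455 med [ 0.4818 -0.2658  0.0389] rect [ 482.7 -265.7] [109.9 111.5] 7.4 circ ((482.3206787109375, -265.29669189453125), 76.81478118896484)
side lid 505 med [0.5813 0.1773 0.0947] rect [582.6 175. ] [51.9 54. ] 10.3 circ ((581.9855346679688, 174.4869842529297), 27.890682220458984)
side should 237 med [0.5731 0.1936 0.0638] rect [581.7 175.3] [56.5 57.1] 62.0 circ ((580.5303955078125, 176.31442260742188), 37.48528289794922)
side block 929 med [ 0.481  -0.2578  0.0401] rect [ 482.6 -263.1] [110.5 115.5] 7.5 circ ((482.08160400390625, -262.1874084472656), 76.43245697021484)
```

View pics/crop1.png

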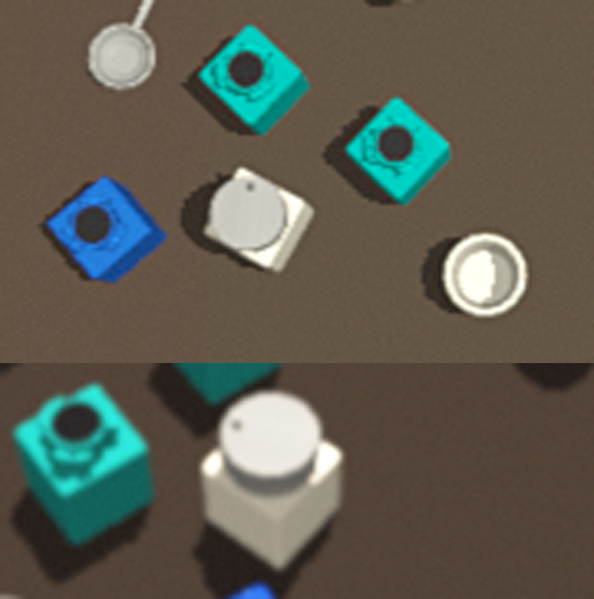

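The crop confirms it: a white square body with a steel lid, its dot at crop (250,187), and the blue and turquoise look-alikes beside it. The sizes fit too: lid 53 mm at z 93, shoulders 56 mm square at z 62–64, block 110 mm at z 39. The jar is at (0.5815,0.1735) with its sides at 62°, and the block is at (0.4825,-0.2645) with yaw 7.4°.

```bash
cat >> h.py <<'E'
from scipy.spatial.transform import Rotation as Ro
def to(p,yaw=None):
    "tool-axis shift (mm) and roll (deg) to world p with tool y at yaw deg"
    o=ctrl.get_obs();R=Ro.from_rotvec(o['tool_rot']).as_matrix()
    print('t',round(o['t'],2),'pos',np.round(o['tool_pos']*1000,1),'z',np.round(R[:,2],3),'q',np.round(o['q'],2),'F',np.round(o['contact_force'],1),'open',round(o['opening']*1000,1),'grip',round(o['grip_force'],1))
    y=np.degrees(np.arctan2(R[1,1],R[0,1]))
    print('yaw',round(y,2),'shift',np.round(R.T@(np.array(p)-o['tool_pos'])*1000,1),end=' ')
    if yaw is not None: print('roll rad',round(np.radians(-(yaw-y)),4))
E
python3 -c "
from h import *
to([.5815,.1735,.25],62)"
```

```text
t 0.1 pos [ 226.3 -582.   230.2] z [-0.     0.002 -1.   ] q [-1.32  0.05  1.61 -0.    1.48 -0.12] F [0.4 0.6 0.2] open 85.4 grip 0.0
yaw -68.76 shift [ 604.8 -575.5  -18.6] roll rad -2.2822
```

```bash
python3 -m handwheel '[{"tx":25,"ty":-24,"tz":-3},{"tx":25,"ty":-24,"tz":-3},{"tx":25,"ty":-24,"tz":-3},{"tx":25,"ty":-24,"tz":-3},{"tx":25,"ty":-24,"tz":-3},{"tx":25,"ty":-24,"tz":-3},{"tx":25,"ty":-24},{"tx":25,"ty":-24},{"tx":25,"ty":-24},{"tx":25,"ty":-24},{"tx":25,"ty":-24},{"tx":25,"ty":-24}]' 85 40
python3 -m handwheel '[{"tx":25,"ty":-24},{"tx":25,"ty":-24},{"tx":25,"ty":-24},{"tx":25,"ty":-24},{"tx":25,"ty":-24},{"tx":25,"ty":-24},{"tx":25,"ty":-24},{"tx":25,"ty":-24},{"tx":25,"ty":-24},{"tx":25,"ty":-24},{"tx":25,"ty":-24},{"tx":25,"ty":-24}]'
python3 -m handwheel '[{"roll":-0.12},{"roll":-0.12},{"roll":-0.12},{"roll":-0.12},{"roll":-0.12},{"roll":-0.12},{"roll":-0.12},{"roll":-0.12},{"roll":-0.12},{"roll":-0.12}]'
python3 -m handwheel '[{"roll":-0.12},{"roll":-0.12},{"roll":-0.12},{"roll":-0.12},{"roll":-0.12},{"roll":-0.12},{"roll":-0.12},{"roll":-0.12},{"roll":-0.12},{}]'
python3 -c "
from h import *
to([.5815,.1735,.13],62)"
```

```text
t 0.1 pos [ 226.3 -582.   230.2] z [-0.     0.002 -1.   ] q [-1.32  0.05  1.61 -0.    1.48 -0.12] F [0.4 0.6 0.2] open 85.4 grip 0.0
yaw -68.76 shift [ 604.7 -575.2  101.4] roll rad -2.2822$[0]: bad value
$[0]: bad value
$[0]: bad value
$[0]: bad value
```

Rows may need all four fields.

```bash
python3 -m handwheel '[{"tx":25,"ty":-24,"tz":-3,"roll":0},{"tx":25,"ty":-24,"tz":-3,"roll":0},{"tx":25,"ty":-24,"tz":-3,"roll":0},{"tx":25,"ty":-24,"tz":-3,"roll":0},{"tx":25,"ty":-24,"tz":-3,"roll":0},{"tx":25,"ty":-24,"tz":-3,"roll":0},{"tx":25,"ty":-24,"tz":0,"roll":0},{"tx":25,"ty":-24,"tz":0,"roll":0},{"tx":25,"ty":-24,"tz":0,"roll":0},{"tx":25,"ty":-24,"tz":0,"roll":0},{"tx":25,"ty":-24,"tz":0,"roll":0},{"tx":25,"ty":-24,"tz":0,"roll":0}]' 85 40
```

```text
t: 1.1
tool_pos: [0.4019, -0.2036, 0.2489]
tool_rot: [-3.088, -0.579, 0.0]
contact_force: [0.6, -0.5, 0.2]
opening: 0.0852
grip_force: 0.0
```

```bash

python3 -m handwheel '[{"tx":25,"ty":-24,"tz":0,"roll":0},{"tx":25,"ty":-24,"tz":0,"roll":0},{"tx":25,"ty":-24,"tz":0,"roll":0},{"tx":25,"ty":-24,"tz":0,"roll":0},{"tx":25,"ty":-24,"tz":0,"roll":0},{"tx":25,"ty":-24,"tz":0,"roll":0},{"tx":25,"ty":-24,"tz":0,"roll":0},{"tx":25,"ty":-24,"tz":0,"roll":0},{"tx":25,"ty":-24,"tz":0,"roll":0},{"tx":25,"ty":-24,"tz":0,"roll":0},{"tx":25,"ty":-24,"tz":0,"roll":0},{"tx":25,"ty":-24,"tz":0,"roll":0}]'
python3 -m handwheel '[{"tx":0,"ty":0,"tz":0,"roll":-0.12},{"tx":0,"ty":0,"tz":0,"roll":-0.12},{"tx":0,"ty":0,"tz":0,"roll":-0.12},{"tx":0,"ty":0,"tz":0,"roll":-0.12},{"tx":0,"ty":0,"tz":0,"roll":-0.12},{"tx":0,"ty":0,"tz":0,"roll":-0.12},{"tx":0,"ty":0,"tz":0,"roll":-0.12},{"tx":0,"ty":0,"tz":0,"roll":-0.12},{"tx":0,"ty":0,"tz":0,"roll":-0.12},{"tx":0,"ty":0,"tz":0,"roll":-0.12},{"tx":0,"ty":0,"tz":0,"roll":-0.12},{"tx":0,"ty":0,"tz":0,"roll":-0.12}]'
python3 -m handwheel '[{"tx":0,"ty":0,"tz":0,"roll":-0.12},{"tx":0,"ty":0,"tz":0,"roll":-0.12},{"tx":0,"ty":0,"tz":0,"roll":-0.12},{"tx":0,"ty":0,"tz":0,"roll":-0.12},{"tx":0,"ty":0,"tz":0,"roll":-0.12},{"tx":0,"ty":0,"tz":0,"roll":-0.12},{"tx":0,"ty":0,"tz":0,"roll":-0.12},{"tx":0,"ty":0,"tz":0,"roll":0},{"tx":0,"ty":0,"tz":0,"roll":0}]'
python3 -c "
from h import *
to([.5815,.1735,.13],62)"
```

```text
t: 2.1
tool_pos: [0.5771, 0.1735, 0.2486]
tool_rot: [3.088, 0.58, -0.002]
contact_force: [0.1, -1.0, -0.3]
opening: 0.0848
grip_force: 0.0
t: 3.1
tool_pos: [0.5766, 0.1717, 0.2486]
tool_rot: [-1.932, -2.477, 0.001]
contact_force: [1.1, -0.5, -0.2]
opening: 0.0851
grip_force: 0.0
t: 3.85
tool_pos: [0.5767, 0.1717, 0.2488]
tool_rot: [-0.768, -3.046, 0.001]
contact_force: [-0.2, -0.8, 0.3]
opening: 0.0849
grip_force: 0.0
t 3.85 pos [576.7 171.7 248.8] z [-0.001 -0.    -1.   ] q [ 0.17 -0.01  1.65 -0.    1.51 -0.91] F [-0.2 -0.8  0.3] open 84.9 grip 0.0
yaw 61.71 shift [ -3.5   3.9 118.8] roll rad -0.0051
```

```bash

python3 -m handwheel '[{"tx":-3.5,"ty":3.9,"tz":20,"roll":-0.005},{"tx":0,"ty":0,"tz":30,"roll":0},{"tx":0,"ty":0,"tz":30,"roll":0},{"tx":0,"ty":0,"tz":30,"roll":0},{"tx":0,"ty":0,"tz":20,"roll":0},{"tx":0,"ty":0,"tz":0,"roll":0},{"tx":0,"ty":0,"tz":0,"roll":0}]'
python3 - <<'E'
from h import *
to([.5815,.1735,.038],62)
im,d=shot('side','s1.png'); cv2.imwrite('pics/s1c.png',cv2.resize(im[200:420,200:430],None,fx=2.6,fy=2.6,interpolation=cv2.INTER_CUBIC)[:,:,::-1])
E
```

```text
t: 4.43
tool_pos: [0.5809, 0.1734, 0.118]
tool_rot: [-0.758, -3.046, 0.002]
contact_force: [0.4, 0.1, 0.4]
opening: 0.085
grip_force: 0.0
t 4.43 pos [580.9 173.4 118. ] z [-0.003 -0.001 -1.   ] q [ 0.17  0.11  1.75  0.    1.29 -0.92] F [0.4 0.1 0.4] open 85.0 grip 0.0
yaw 62.07 shift [-0.7  0.6 80. ] roll rad 0.0011
```

View pics/s1c.png

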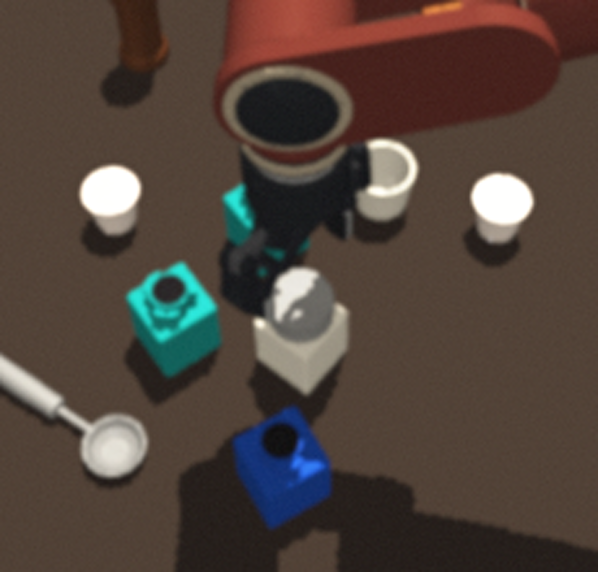

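The jar (lid at crop (300,300)) sits centred under the open fingers at (248,280) and (348,215). The closing axis matches the flat sides, and the path down between the look-alikes is clear.

```bash

python3 -m handwheel '[{"tx":0,"ty":0.5,"tz":15,"roll":0},{"tx":0,"ty":0,"tz":15,"roll":0},{"tx":0,"ty":0,"tz":15,"roll":0},{"tx":0,"ty":0,"tz":0,"roll":0}]'
python3 -m handwheel '[{"tx":0,"ty":0,"tz":12,"roll":0},{"tx":0,"ty":0,"tz":12,"roll":0},{"tx":0,"ty":0,"tz":10,"roll":0},{"tx":0,"ty":0,"tz":0,"roll":0},{"tx":0,"ty":0,"tz":0,"roll":0}]'
python3 -m handwheel '[{"tx":0,"ty":0,"tz":0,"roll":0},{"tx":0,"ty":0,"tz":0,"roll":0},{"tx":0,"ty":0,"tz":0,"roll":0},{"tx":0,"ty":0,"tz":0,"roll":0},{"tx":0,"ty":0,"tz":0,"roll":0},{"tx":0,"ty":0,"tz":0,"roll":0},{"tx":0,"ty":0,"tz":0,"roll":0},{"tx":0,"ty":0,"tz":0,"roll":0}]' 45 40
python3 -c "
from h import *
to([.5815,.1735,.038],62)"
```

```text
t: 4.82
tool_pos: [0.5818, 0.174, 0.0739]
tool_rot: [-0.757, -3.048, 0.001]
contact_force: [-0.5, 0.3, -0.2]
opening: 0.0853
grip_force: 0.0
t: 5.23
tool_pos: [0.5815, 0.1739, 0.0394]
tool_rot: [-0.755, -3.048, 0.001]
contact_force: [0.8, -0.8, 0.0]
opening: 0.0848
grip_force: 0.0
t: 5.9
tool_pos: [0.5829, 0.174, 0.0413]
tool_rot: [0.755, 3.048, 0.001]
contact_force: [-0.1, -1.3, 5.3]
opening: 0.0548
grip_force: 44.5
t 5.9 pos [582.9 174.   41.3] z [ 0.002 -0.    -1.   ] q [ 0.17  0.2   1.79 -0.    1.15 -0.92] F [-0.1 -1.3  5.3] open 54.8 grip 44.5
yaw 62.16 shift [ 1.  -1.   3.3] roll rad 0.0028
```

```bash

python3 -m handwheel '[{"tx":0,"ty":0,"tz":-5,"roll":0},{"tx":0,"ty":0,"tz":-10,"roll":0},{"tx":0,"ty":0,"tz":-15,"roll":0},{"tx":0,"ty":0,"tz":-20,"roll":0},{"tx":0,"ty":0,"tz":-20,"roll":0},{"tx":0,"ty":0,"tz":-20,"roll":0},{"tx":0,"ty":0,"tz":-20,"roll":0},{"tx":0,"ty":0,"tz":-10,"roll":0},{"tx":0,"ty":0,"tz":0,"roll":0},{"tx":0,"ty":0,"tz":0,"roll":0}]'
python3 - <<'E'
from h import *
to([.4825,-.2645,.16],7.4)
E
```

```text
t: 6.73
tool_pos: [0.5818, 0.174, 0.16]
tool_rot: [-0.755, -3.049, -0.0]
contact_force: [-0.2, 0.5, -3.5]
opening: 0.0555
grip_force: 43.6
t 6.73 pos [581.8 174.  160. ] z [-0.  0. -1.] q [ 0.17  0.06  1.72  0.    1.36 -0.92] F [-0.2  0.5 -3.5] open 55.5 grip 43.6
yaw 62.17 shift [-116.9 -434.2   -0. ] roll rad 0.9559
```

```bash

python3 -m handwheel '[{"tx":-3,"ty":-12,"tz":0,"roll":0},{"tx":-6,"ty":-22,"tz":0,"roll":0},{"tx":-8,"ty":-30,"tz":0,"roll":0},{"tx":-8,"ty":-30,"tz":0,"roll":0},{"tx":-8,"ty":-30,"tz":0,"roll":0},{"tx":-8,"ty":-30,"tz":0,"roll":0},{"tx":-8,"ty":-30,"tz":0,"roll":0},{"tx":-8,"ty":-30,"tz":0,"roll":0},{"tx":-8,"ty":-30,"tz":0,"roll":0},{"tx":-8,"ty":-30,"tz":0,"roll":0},{"tx":-8,"ty":-30,"tz":0,"roll":0},{"tx":-8,"ty":-30,"tz":0,"roll":0}]'
python3 -m handwheel '[{"tx":-8,"ty":-30,"tz":0,"roll":0},{"tx":-8,"ty":-30,"tz":0,"roll":0},{"tx":-8,"ty":-25,"tz":0,"roll":0},{"tx":-4,"ty":-15,"tz":0,"roll":0},{"tx":0,"ty":0,"tz":0,"roll":0},{"tx":0,"ty":0,"tz":0,"roll":0},{"tx":0,"ty":0,"tz":0,"roll":0}]'
python3 -m handwheel '[{"tx":0,"ty":0,"tz":0,"roll":0.05},{"tx":0,"ty":0,"tz":0,"roll":0.1},{"tx":0,"ty":0,"tz":0,"roll":0.1},{"tx":0,"ty":0,"tz":0,"roll":0.1},{"tx":0,"ty":0,"tz":0,"roll":0.1},{"tx":0,"ty":0,"tz":0,"roll":0.1},{"tx":0,"ty":0,"tz":0,"roll":0.1},{"tx":0,"ty":0,"tz":0,"roll":0.1},{"tx":0,"ty":0,"tz":0,"roll":0.1},{"tx":0,"ty":0,"tz":0,"roll":0.1},{"tx":0,"ty":0,"tz":0,"roll":0},{"tx":0,"ty":0,"tz":0,"roll":0}]'
python3 - <<'E'
from h import *
to([.4825,-.2645,.13],7.4)
E
```

```text
t: 7.73
tool_pos: [0.5026, -0.1642, 0.158]
tool_rot: [-0.755, -3.046, -0.001]
contact_force: [0.4, -0.4, -4.9]
opening: 0.0551
grip_force: 43.7
t: 8.32
tool_pos: [0.482, -0.2636, 0.1587]
tool_rot: [-0.755, -3.047, -0.002]
contact_force: [0.6, -0.1, -4.1]
opening: 0.0552
grip_force: 43.9
t: 9.32
tool_pos: [0.4829, -0.2634, 0.1598]
tool_rot: [-2.061, -2.37, -0.0]
contact_force: [0.9, -0.0, -3.9]
opening: 0.0552
grip_force: 43.9
t 9.32 pos [ 482.9 -263.4  159.8] z [-0.001  0.001 -1.   ] q [-0.63 -0.07  1.86  0.    1.36 -0.77] F [ 0.9 -0.  -3.9] open 55.2 grip 43.9
yaw 7.96 shift [-1.1 -0.5 29.8] roll rad 0.0098
```

```bash

python3 -m handwheel '[{"tx":-1,"ty":-0.5,"tz":20,"roll":0.01},{"tx":0,"ty":0,"tz":20,"roll":0},{"tx":0,"ty":0,"tz":20,"roll":0},{"tx":0,"ty":0,"tz":9,"roll":0},{"tx":0,"ty":0,"tz":0,"roll":0},{"tx":0,"ty":0,"tz":0,"roll":0},{"tx":0,"ty":0,"tz":0,"roll":0}]'
python3 - <<'E'
from h import *
to([.4825,-.2645,.05],7.4)
c=[]
for n,(u,v) in (('side',(383,180)),('top',(425,290))):
    im,d=shot(n,n+'2.png'); c.append(cv2.resize(im[v-50:v+50,u-60:u+60],(600,500) if 0 else (396,330),interpolation=cv2.INTER_CUBIC))
    P=cloud(n,d).reshape(-1,3); C=im.reshape(-1,3).astype(int)
    near=(d.reshape(-1)>0)&(np.hypot(P[:,0]-.4825,P[:,1]+.2645)<.085)
    wh=near&(C.min(1)>100)&(C.max(1)-C.min(1)<50)
    Q=P[wh]; print(n,'white',len(Q),np.round(np.percentile(Q[:,2],[2,50,98]),3) if len(Q) else '')
    for nm,m in (('body',wh&(P[:,2]>.055)&(P[:,2]<.10)),('block',near&(P[:,2]>.034)&(P[:,2]<.045)&(C[:,0]-C[:,2]>40))):
        Q=P[m]
        if len(Q)>10:
            R=cv2.minAreaRect((Q[:,:2]*1000).astype(np.float32)); print(n,nm,len(Q),np.round(R[0],1),np.round(R[1],1),round(R[2],1))
cv2.imwrite('pics/c2.png',np.hstack(c)[:,:,::-1])
E
```

```text
t: 9.9
tool_pos: [0.4835, -0.266, 0.0928]
tool_rot: [2.076, 2.355, 0.0]
contact_force: [1.0, -0.8, -4.1]
opening: 0.0551
grip_force: 43.9
t 9.9 pos [ 483.5 -266.    92.8] z [ 0.002 -0.001 -1.   ] q [-0.64  0.01  1.9  -0.    1.23 -0.76] F [ 1.  -0.8 -4.1] open 55.1 grip 43.9
yaw 7.22 shift [ 1.7 -0.9 42.8] roll rad -0.0032
side white 665 [0.059 0.112 0.203]
side body 255 [ 483.9 -238.1] [19.8 56.6] 79.9
side block 709 [ 481.5 -263. ] [108.7 115.7] 7.5
top white 247 [0.056 0.128 0.411]
top body 58 [ 487.1 -238.1] [39.8  2.2] 5.6
top block 584 [ 482.6 -264.9] [109.8 109.2] 7.8
```

View pics/c2.png

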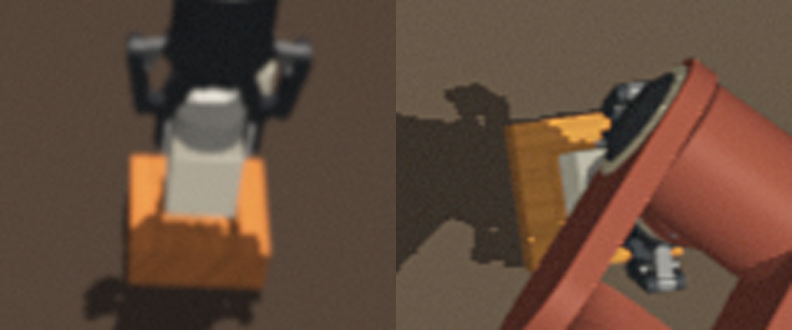

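The side crop shows the jar upright in the fingers over the block's recess. The top view is mostly hidden by the arm. I'll measure the jar's offset in the block's frame from its front face.

```bash

python3 - <<'E'
from h import *
a=np.radians(7.4);ex=np.array([np.cos(a),np.sin(a)]);ey=np.array([-ex[1],ex[0]])
def show(n,f):
    z=np.load('pics/'+f+'.npz');P=cloud(n,z['d']).reshape(-1,3);C=z['im'].reshape(-1,3).astype(int)
    L=(P[:,:2]-[.4825,-.2645])*1000; X=L@ex;Y=L@ey;Z=P[:,2]*1000
    ok=(z['d'].reshape(-1)>0)
    wh=ok&(C.min(1)>90)&(C.max(1)-C.min(1)<50)&(abs(X)<45)
    m=wh&(Y>15)&(Y<40)&(Z>60)&(Z<100)
    # plane fit of face: Y = a+bX+cZ
    if m.sum()>20:
        Yf=Y[m];k=abs(Yf-np.median(Yf))<3
        A=np.c_[np.ones(k.sum()),X[m][k],Z[m][k]-80];s=np.linalg.lstsq(A,Yf[k],rcond=None)[0]
        print(f,'face Y at z80',np.round(s,3),'X range',np.round(np.percentile(X[m],[1,99]),1),m.sum(),'Z',np.percentile(Z[wh&(Y>15)&(Y<40)],[2]))
    # block top outline
    b=ok&(Z>36)&(Z<44)&(abs(X)<70)&(abs(Y)<70)&(C[:,0]-C[:,2]>25)
    print(f,'block X',np.round(np.percentile(X[b],[.5,99.5]),1),'Y',np.round(np.percentile(Y[b],[.5,99.5]),1))
    # recess gaps: low points inside
    r=ok&(Z<30)&(abs(X)<40)&(abs(Y)<40); 
    if r.sum()>10: print(f,'recess X',np.round(np.percentile(X[r],[1,99]),1),'Y',np.round(np.percentile(Y[r],[1,99]),1),r.sum(),'z',np.median(Z[r]))
    w=ok&(Z>33)&(Z<60)&(abs(X)<60); fr=ok&(Y>50)&(Y<60)&(abs(X)<45)&(Z>8)&(Z<33); 
    if fr.sum()>10: print(f,'block front Y',np.median(Y[fr]),fr.sum())
for n,f in (('top','top0.png'),('side','side0.png'),('side','side2.png'),('top','top2.png')): show(n,f)
E
```

```text
top0.png block X [-54.5  54.6] Y [-56.1  53.4]
top0.png recess X [-29.5  29.1] Y [-31.7  22.4] 562 z 9.478955777415976
top0.png block front Y 53.4113552201191 59
side0.png block X [-54.4  53.4] Y [-55.7  57.6]
side0.png recess X [-29.2  27. ] Y [-33.1   5.5] 287 z 12.145385332759663
side0.png block front Y 55.15294885400848 212
side2.png face Y at z80 [ 2.7616e+01 -1.7000e-02  1.5000e-02] X range [-23.8  28.7] 238 Z [59.39572757]
side2.png block X [-54.5  53.4] Y [-52.7  57.7]
side2.png recess X [-29.4  27.5] Y [-30.   10.9] 115 z 10.71597726422091
side2.png block front Y 54.85509593097731 217
top2.png face Y at z80 [ 2.5929e+01 -1.2000e-02 -1.0000e-03] X range [-8.4 27.1] 48 Z [10.09987993]
top2.png block X [-53.6  54.7] Y [-53.2  53.8]
top2.png recess X [-20.2  29.5] Y [ 7.1 22.7] 46 z 9.001137310977846
top2.png block front Y 53.43715128014601 57
```

```bash

python3 -m handwheel '[{"tx":0.4,"ty":-0.7,"tz":4,"roll":-0.015},{"tx":0,"ty":0,"tz":4,"roll":0},{"tx":0,"ty":0,"tz":4,"roll":0},{"tx":0,"ty":0,"tz":3,"roll":0},{"tx":0,"ty":0,"tz":0,"roll":0},{"tx":0,"ty":0,"tz":0,"roll":0}]'
python3 -m handwheel '[{"tx":0,"ty":0,"tz":3,"roll":0},{"tx":0,"ty":0,"tz":3,"roll":0},{"tx":0,"ty":0,"tz":2,"roll":0},{"tx":0,"ty":0,"tz":0,"roll":0},{"tx":0,"ty":0,"tz":0,"roll":0}]'
```

```text
t: 10.5
tool_pos: [0.4817, -0.265, 0.0759]
tool_rot: [-2.06, -2.371, -0.0]
contact_force: [1.1, 0.5, -3.8]
opening: 0.0555
grip_force: 43.9
t: 10.92
tool_pos: [0.4817, -0.265, 0.068]
tool_rot: [-2.06, -2.371, -0.0]
contact_force: [0.2, 0.2, -3.8]
opening: 0.0553
grip_force: 44.0
```

```bash

python3 -m handwheel '[{"tx":0,"ty":0,"tz":3,"roll":0},{"tx":0,"ty":0,"tz":3,"roll":0},{"tx":0,"ty":0,"tz":3,"roll":0},{"tx":0,"ty":0,"tz":2,"roll":0},{"tx":0,"ty":0,"tz":0,"roll":0},{"tx":0,"ty":0,"tz":0,"roll":0}]'
python3 -m handwheel '[{"tx":0,"ty":0,"tz":2,"roll":0},{"tx":0,"ty":0,"tz":2,"roll":0},{"tx":0,"ty":0,"tz":1,"roll":0},{"tx":0,"ty":0,"tz":0,"roll":0},{"tx":0,"ty":0,"tz":0,"roll":0}]'
```

```text
t: 11.42
tool_pos: [0.4817, -0.265, 0.057]
tool_rot: [-2.06, -2.371, -0.0]
contact_force: [-0.4, 0.3, -3.8]
opening: 0.0554
grip_force: 43.9
t: 11.83
tool_pos: [0.4817, -0.2651, 0.0522]
tool_rot: [-2.06, -2.371, 0.0]
contact_force: [0.3, 0.4, -4.1]
opening: 0.0552
grip_force: 44.0
```

Going in freely, with no contact yet. I'll press on 3 mm to the floor and then release.

```bash

python3 -m handwheel '[{"tx":0,"ty":0,"tz":1,"roll":0},{"tx":0,"ty":0,"tz":1,"roll":0},{"tx":0,"ty":0,"tz":0.5,"roll":0},{"tx":0,"ty":0,"tz":0,"roll":0},{"tx":0,"ty":0,"tz":0,"roll":0}]'
python3 -m handwheel '[{"tx":0,"ty":0,"tz":0,"roll":0},{"tx":0,"ty":0,"tz":0,"roll":0},{"tx":0,"ty":0,"tz":0,"roll":0},{"tx":0,"ty":0,"tz":0,"roll":0},{"tx":0,"ty":0,"tz":0,"roll":0},{"tx":0,"ty":0,"tz":0,"roll":0},{"tx":0,"ty":0,"tz":0,"roll":0},{"tx":0,"ty":0,"tz":0,"roll":0}]' 85
python3 - <<'E'
from h import *
to([.4825,-.2645,.079],7.4)
a=np.radians(7.4);ex=np.array([np.cos(a),np.sin(a)]);ey=np.array([-ex[1],ex[0]])
im,d=shot('side','side3.png');P=cloud('side',d).reshape(-1,3);C=im.reshape(-1,3).astype(int)
L=(P[:,:2]-[.4825,-.2645])*1000; X=L@ex;Y=L@ey;Z=P[:,2]*1000
wh=(d.reshape(-1)>0)&(C.min(1)>80)&(C.max(1)-C.min(1)<50)&(abs(X)<35)&(Y>10)&(Y<40)
print('white Z',np.round(np.percentile(Z[wh],[1,50,99]),1))
s=wh&(Z>66)&(Z<80)&(Y<27); print('shoulder z',np.round(np.median(Z[s]),1) if s.any() else None,s.sum())
f=wh&(Z>45)&(Z<68)&(Y>20); print('face Y,X',np.median(Y[f]),np.percentile(X[f],[1,99]), f.sum())
cv2.imwrite('pics/c3.png',cv2.resize(im[110:230,323:443],(600,600),interpolation=cv2.INTER_CUBIC)[:,:,::-1])
E
```

```text
t: 12.25
tool_pos: [0.482, -0.2653, 0.0513]
tool_rot: [-2.06, -2.371, 0.001]
contact_force: [-4.7, 2.8, 5.1]
opening: 0.055
grip_force: 45.0
t: 12.92
tool_pos: [0.4819, -0.2652, 0.0497]
tool_rot: [-2.061, -2.371, -0.0]
contact_force: [-0.8, 0.2, -0.4]
opening: 0.0853
grip_force: 0.0
t 12.92 pos [ 481.9 -265.2   49.7] z [-0.  0. -1.] q [-0.64  0.06  1.93  0.    1.15 -0.78] F [-0.8  0.2 -0.4] open 85.3 grip 0.0
yaw 8.02 shift [  0.6   0.7 -29.3] roll rad 0.0108
white Z [ 37.   84.1 246.8]
shoulder z 73.6 69
face Y,X 28.226726507074005 [-25.90756658  26.92873162] 127
```

View pics/c3.png

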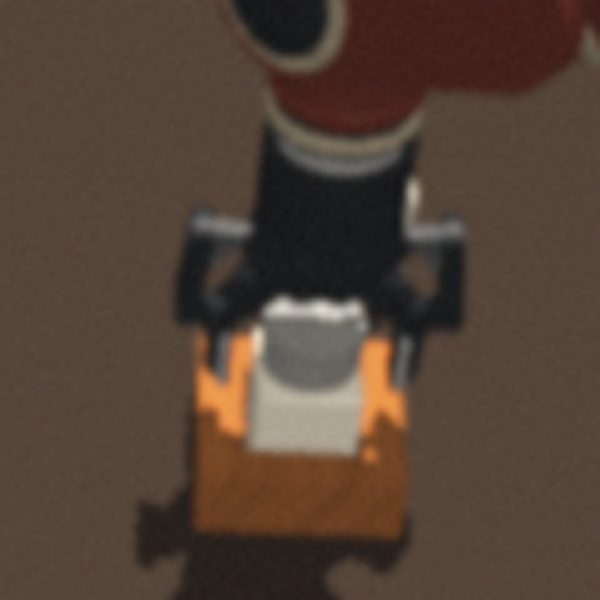

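The jar is home: shoulder measured at z 73.6 (expected 74), upright, at crop (305,400). Next, raise to the lid and grip it.

```bash

python3 -m handwheel '[{"tx":0,"ty":0,"tz":-9,"roll":0},{"tx":0,"ty":0,"tz":-10,"roll":0},{"tx":0.6,"ty":0.7,"tz":-9.5,"roll":0},{"tx":0,"ty":0,"tz":0,"roll":0},{"tx":0,"ty":0,"tz":0,"roll":0}]'
python3 -m handwheel '[{"tx":0,"ty":0,"tz":0,"roll":0},{"tx":0,"ty":0,"tz":0,"roll":0},{"tx":0,"ty":0,"tz":0,"roll":0},{"tx":0,"ty":0,"tz":0,"roll":0},{"tx":0,"ty":0,"tz":0,"roll":0},{"tx":0,"ty":0,"tz":0,"roll":0},{"tx":0,"ty":0,"tz":0,"roll":0},{"tx":0,"ty":0,"tz":0,"roll":0}]' 45 80
python3 -c "
from h import *
to([.4825,-.2645,.079],7.4);print(ctrl.get_obs()['wrist_torque'])"
```

```text
t: 13.38
tool_pos: [0.4834, -0.2651, 0.0801]
tool_rot: [2.058, 2.369, 0.0]
contact_force: [-0.8, -0.3, -0.7]
opening: 0.0851
grip_force: 0.0
t: 14.05
tool_pos: [0.4822, -0.2643, 0.0783]
tool_rot: [-2.06, -2.371, 0.0]
contact_force: [-4.6, 1.8, 5.1]
opening: 0.0517
grip_force: 82.8
t 14.05 pos [ 482.2 -264.3   78.3] z [-0.001  0.    -1.   ] q [-0.64  0.02  1.91 -0.    1.21 -0.78] F [-4.6  1.8  5.1] open 51.7 grip 82.8
yaw 8.02 shift [-0.2  0.3 -0.7] roll rad 0.0109
[ 0.33327667  0.61361397 -0.01641478]
```

```bash

python3 -m handwheel '[{"tx":0,"ty":0,"tz":0,"roll":-0.05},{"tx":0,"ty":0,"tz":0,"roll":-0.08},{"tx":0,"ty":0,"tz":0,"roll":-0.08},{"tx":0,"ty":0,"tz":0,"roll":-0.09},{"tx":0,"ty":0,"tz":0,"roll":0}]'
python3 -c "
from h import *
to([.4825,-.2645,.079],71);print(ctrl.get_obs()['wrist_torque'])"
python3 -m handwheel '[{"tx":0,"ty":0,"tz":0,"roll":-0.08},{"tx":0,"ty":0,"tz":0,"roll":-0.08},{"tx":0,"ty":0,"tz":0,"roll":-0.08},{"tx":0,"ty":0,"tz":0,"roll":-0.08},{"tx":0,"ty":0,"tz":0,"roll":-0.08},{"tx":0,"ty":0,"tz":0,"roll":-0.08},{"tx":0,"ty":0,"tz":0,"roll":-0.08},{"tx":0,"ty":0,"tz":0,"roll":-0.08},{"tx":0,"ty":0,"tz":0,"roll":-0.08},{"tx":0,"ty":0,"tz":0,"roll":-0.08},{"tx":0,"ty":0,"tz":0,"roll":0},{"tx":0,"ty":0,"tz":0,"roll":0}]'
python3 - <<'E'
from h import *
to([.4825,-.2645,.079],71);print(ctrl.get_obs()['wrist_torque'])
a=np.load('pics/side3.png.npz')['im'][110:230,323:443];im,d=shot('side','side4.png')
cv2.imwrite('pics/c4.png',cv2.resize(np.hstack([a,im[110:230,323:443]]),(800,400),interpolation=cv2.INTER_CUBIC)[:,:,::-1])
E
```

```text
t: 14.47
tool_pos: [0.483, -0.2647, 0.0784]
tool_rot: [1.68, 2.652, 0.0]
contact_force: [-0.5, -0.4, 2.7]
opening: 0.0515
grip_force: 82.7
t 14.47 pos [ 483.  -264.7   78.4] z [ 0.002 -0.001 -1.   ] q [-0.64  0.02  1.91  0.    1.21 -1.08] F [-0.5 -0.4  2.7] open 51.5 grip 82.7
yaw 25.29 shift [ 0.4 -0.4 -0.6] roll rad -0.7978
[-0.02898856 -0.02429723  0.0474637 ]
t: 15.47
tool_pos: [0.4835, -0.2651, 0.0796]
tool_rot: [0.52, 3.096, -0.002]
contact_force: [-1.7, 0.8, 6.5]
opening: 0.0512
grip_force: 83.2
t 15.47 pos [ 483.5 -265.1   79.6] z [ 0.002 -0.002 -1.   ] q [-0.64  0.02  1.91  0.    1.21 -1.87] F [-1.7  0.8  6.5] open 51.2 grip 83.2
yaw 70.93 shift [1.1 0.3 0.6] roll rad -0.0012
[0.21811403 0.19129021 0.09384687]
```

View pics/c4.png

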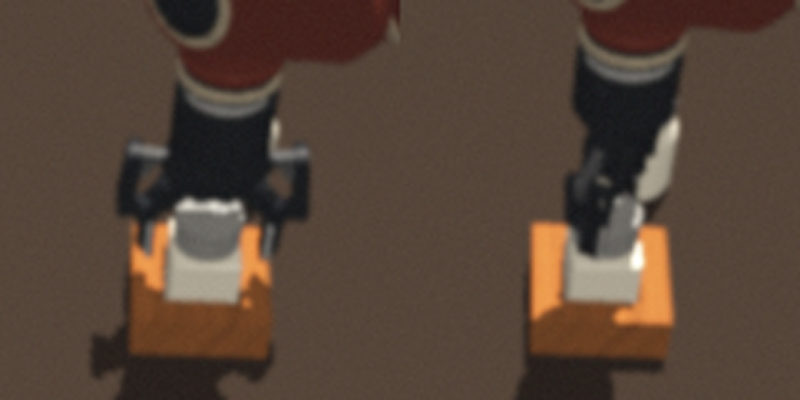

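The jar has stayed in the block (right half, (605,275)). The tool rose about 1 mm with an upward push, which suggests the lid is off its lugs. Small test lift next.

```bash

python3 -m handwheel '[{"tx":0,"ty":0,"tz":-1,"roll":0},{"tx":0,"ty":0,"tz":-1,"roll":0},{"tx":0,"ty":0,"tz":-1,"roll":0},{"tx":0,"ty":0,"tz":0,"roll":0},{"tx":0,"ty":0,"tz":0,"roll":0}]'
```

```text
t: 15.93
tool_pos: [0.4822, -0.2643, 0.0807]
tool_rot: [-0.518, -3.098, -0.001]
contact_force: [-0.0, 0.6, -1.0]
opening: 0.0517
grip_force: 83.2
```

The load is only the lid's weight, so it is free. Lifting straight up.

```bash

python3 -m handwheel '[{"tx":0,"ty":0,"tz":-3,"roll":0},{"tx":0,"ty":0,"tz":-4,"roll":0},{"tx":0,"ty":0,"tz":-5,"roll":0},{"tx":0,"ty":0,"tz":-5,"roll":0},{"tx":0,"ty":0,"tz":-5,"roll":0},{"tx":0,"ty":0,"tz":-5,"roll":0},{"tx":0,"ty":0,"tz":-3,"roll":0},{"tx":0,"ty":0,"tz":-2,"roll":0},{"tx":0,"ty":0,"tz":0,"roll":0},{"tx":0,"ty":0,"tz":0,"roll":0},{"tx":0,"ty":0,"tz":0,"roll":0}]'
python3 - <<'E'
from h import *
to([.4825,-.2645,.112],71)
im,d=shot('side','side5.png')
cv2.imwrite('pics/c5.png',cv2.resize(im[110:230,323:443],(600,600),interpolation=cv2.INTER_CUBIC)[:,:,::-1])
P=cloud('side',d)
for u,v in ((380,178),(385,183),(383,190)): print(u,v,np.round(P[v,u],3))
E
```

```text
t: 16.85
tool_pos: [0.4823, -0.2643, 0.113]
tool_rot: [-0.517, -3.098, -0.0]
contact_force: [0.5, 0.4, -0.2]
opening: 0.0518
grip_force: 83.3
t 16.85 pos [ 482.3 -264.3  113. ] z [-0.  0. -1.] q [-0.64 -0.02  1.89  0.    1.27 -1.88] F [ 0.5  0.4 -0.2] open 51.8 grip 83.3
yaw 71.05 shift [-0.3 -0.1  1. ] roll rad 0.0008
380 178 [ 0.494 -0.26   0.092]
385 183 [ 0.479 -0.247  0.089]
383 190 [ 0.482 -0.235  0.075]
```

View pics/c5.png

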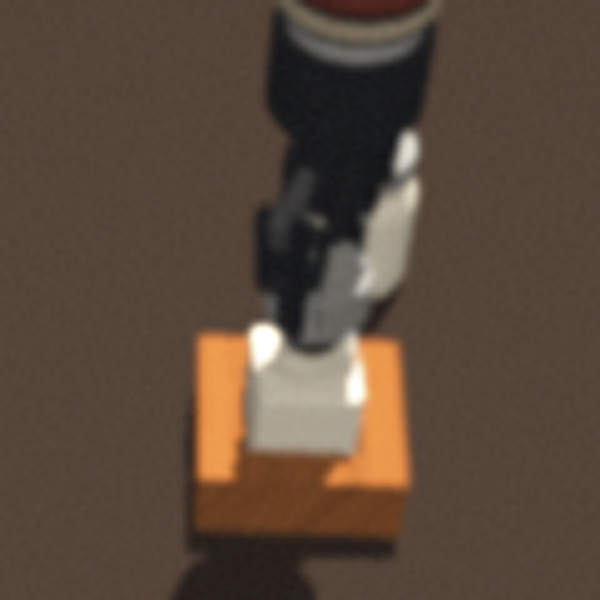

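The lid is held level with its lower edge at crop (310,345). The open jar stands home in the block, neck at (308,360) and shoulder z about 75 mm. Handing in.

```bash
python3 -c "
from station import ctrl
print(ctrl.finish_job())"
```

```text
the job is handed in; nothing more can be done
None
```

I handed in the job: the jar stands home in the block, and the gripper holds the lid level, about 2 cm above the jar's rim going by the tool height; the judging gave no result back.

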